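# Dress a candlestick and hold its candle centred for fixing

## Robot

A 6-joint arm with a two-finger parallel gripper is mounted at the origin on the work surface. World frame = base frame: x ahead of the robot, y to its left, z up, the work surface at z = 0. Lengths are in m, angles in rad, forces in N, time in s.
With the tool pointing down it reaches from about 0.35 to 0.975 m from the base axis. Payload 4.9 kg.
Tool frame: the origin (TCP) lies at the very end of the fingers, on their centre line; the grasp point (between the pads) lies 19 mm behind it; x points along the fingers, z is the direction in which the jaws open and shut, and the axes are right-handed (so a half turn about x gives the same grasp; the last joint's range is limited). The gripper opens to 85 mm and grips with 20 to 120 N. Pads are 22 mm wide; open, the fingers measure 114 mm over their backs; the gripper's body (76 mm by 85 mm) begins 54 mm behind the grasp point. The pads swing forward as they close: fully open they stand 13 mm farther back than shut.
Start: joints at [-1.34, 0.053, 1.613, -0, 1.476, -0.119], TCP at [0.214, -0.587, 0.231] pointing down, gripper open.
Joint ranges: [-3.01, 3.01], [-1.01, 2.22], [0.06, 2.58], [-1.02, 4.17], [0.09, 2.62], [-3.14, 3.14]. Speed limits (rad/s): [2.57, 2.57, 3.14, 3.14, 3.14, 3.14].

## Interface

Orientations are given as a unit quaternion [w, x, y, z].
In Python, from plant import manip, viewer gives the robot as it stands.
- The arm moves only by the shell command python3 -m inch 'ROWS'. ROWS is JSON, a list of rows, each an object with "fingers": the opening, from -1 (shut) to 1 (fully open), so that 0 is half open; "delta_pos": the shift along the tool's x, y, z in cm, a list of three; "twist": the turn, a rotation vector about the tool's x, y, z in degrees, a list of three. A call has 1 to 5 rows; each row shifts and turns the commanded pose from where the row before left it, along the tool's axes as they then stand; what a row does not reach is not made up. A row lasts 1/8 s, in which the tool goes at most 62.5 mm and 10.7 degrees, less where a joint would pass 70% of its speed; a pose out of reach is approached as far as the arm can. A call is refused whole if a number of a shift passes 6.25 or a number of a turn 10.7, either way. A call with a gripper value outside its range is refused whole. The fingers move at their own pace and stop on an object; the grip force is fixed at half the most. Time passes only in rows, so rows that do not move let the fingers close. It gives the time, the measured TCP pose, the force and the opening at its end, in the units of the state.
- manip.state(): the state, without advancing time (a new reading comes with each control period).
- viewer.grab_frame(name): name is "scene" or "top"; returns a dict with "pixels" (400x640x3 uint8, blue, green, red), "range_z" (400x640 float32, m along the optical axis (not along the pixel's ray), 0 where there is no reading), "K" (3x3 intrinsics, pixels), "pose" (4x4, takes a point from camera to world coordinates). Camera axes: x right, y down, z forward; pixel columns grow to the right and rows downward; lengths in m; the calibration is good to about 2 mm. A picture is of the moment at which its call begins.
- manip.job_done(): hands the job in, once; it reports no verdict.
The state is a dict: "time": time; "joint_pos": joint angles; "joint_vel": joint speeds; "joint_efforts": joint torques, N m; "tool_pos": TCP position; "tool_rot": TCP orientation; "contact_force": force on the tool from outside, world axes, zero at the start; "ft_torque": the same for the moment, N m; "gripper_width": opening from 0.0 (shut) to 1.0 (fully open).
Only numpy, scipy, OpenCV 4.12 (cv2) and the standard library are available. Lean on these libraries where they do the work, as an engineer would, in place of code of your own. Each camera call takes 0.05 s, during which the arm holds its last target.

## Task

Seat the loose porcelain drip pan, dish side up, fully home on the empty candlestick and let go of it; then take the long slim candle out of the wooden block and lower it upright through the hole of the pan until its foot is about 40 mm below the hole, without the candle ever touching the pan or the candlestick. Finish while still holding the candle there, still, centred in the hole and hanging clear of the socket's bottom, ready for the fixing wax; leave the other candle, the finished candlestick, the cup and the salt cellar alone.

Things in the scene. Friction and masses are not known exactly. Their poses are not given: they have to be found in the camera images.
- candlestick: The empty silver candlestick, fixed, 95 mm high, base 90 mm across, a loop handle near its foot. Origin at the centre of its underside, z up. Its top is a round cup 50 mm across; the mouth, 95 mm up, is a round pocket 42 mm across and 14 mm deep, below it the socket goes on 34 mm across to its floor 40 mm above the sideboard. The pan's collar drops into the pocket, its flange rests on the rim.
- pan_mid (a point): Middle (on the axis, half-way up) of the loose white drip pan, lying dish up on the sideboard. About 60 g, 24 mm high: underneath a collar 36 mm across, 12 mm long; above it a dish 62 mm across, 12 mm high (4 mm floor, 8 mm lip). A 28 mm hole runs through. z points to the dish side. Grip it across the 62 mm dish. Fully home, this point is 95 mm above the sideboard, on the candlestick's axis.
- pan_hole (a point): The centre of the pan's hole at the dish floor, 4 mm above pan_mid; with the pan home it is 99 mm above the sideboard and 59 mm above the socket's floor.
- candle_mid (a point): Middle (on the axis, half-way up) of the long slim candle: a white rod 16 mm in diameter, 150 mm long (plus an 8 mm wick, not solid), 25 to 50 g, upright in the middle hole of the wooden block. z points to the wick. Its top is 75 mm above this point; grip it about 35 to 45 mm above this point so that the top stays clear of the gripper's palm.
- candle_foot (a point): Centre of the candle's flat foot, 75 mm below candle_mid on the axis.
- candle_block: Fixed wooden candle block, 55 mm (x) by 160 mm (y) by 40 mm high, origin at the centre of its underside. Three loose-fitting upright holes 19 mm across and 30 mm deep (floor 10 mm above the sideboard) at y = -52, 0 and +52 mm: the first is empty, the middle one holds the long candle, the last the stub.
- stub_mid (a point): Bystander: middle of a candle stub 16 mm in diameter and 60 mm long, standing in the end hole of the block; its top is 70 mm above the sideboard.
- dressed_stick: Bystander: the finished candlestick, the same as the empty one but with pan and a 22 mm thick candle already fixed in it, 180 mm high (188 with the wick); fixed. Origin at the centre of its underside.
- cup_mid (a point): Bystander: middle of a white handleless cup, 72 mm across the rim, 50 mm high.
- salt_mid (a point): Bystander: middle of a small silver salt cellar, 40 mm across, 60 mm high.
Not all that is in view belongs to the job. Of the things that look like the part that bears candle_mid, the smaller one is meant.

How it is judged:
On the way:
1. the drip pan is home on the candlestick, dish up, and let go (z of pan_mid in the frame of candlestick between 0.091 and 0.098 m and horizontal distance between pan_mid and candlestick below 0.0045 m and angle between pan_mid's own z axis and vertical below 0.1 rad and contact force between the fingers and drip_pan below 0.02 N), for 0.2 s.
At the end, for the whole second after the job is handed in: Pan home on the candlestick, dish up (within 4.5 mm, 0.1 rad), not touched by the robot; candle gripped, still, upright within 0.09 rad, foot 28 to 53 mm below the hole and within 4.5 mm of its centre (candle middle within 5.5 mm), touching neither pan nor candlestick (z of pan_mid in the frame of candlestick between 0.091 and 0.098 m and horizontal distance between pan_mid and candlestick below 0.0045 m and angle between pan_mid's own z axis and vertical below 0.1 rad and contact force between each of the arm, candle and drip_pan below 0.05 N and z of candle_foot in the frame of pan_hole between -0.053 and -0.028 m and horizontal distance between candle_foot and pan_hole below 0.0045 m and horizontal distance between candle_mid and pan_hole below 0.0055 m and angle between candle_mid's own z axis and vertical below 0.09 rad and linear speed of candle below 0.01 m/s and contact force between the fingers and candle above 1 N and contact force between candle and candlestick below 0.05 N); the arm keeps its last pose, push and grip.
It fails at once if the candle touches the pan (contact force between candle and drip_pan above 0.2 N).
It fails at once if the candle touches the candlestick (contact force between candle and candlestick above 0.2 N).
It fails at once if a bystander is moved (more than 20 mm) (distance of any of stub_mid, cup_mid, salt_mid from where it was at the start of the episode above 0.02 m).
It fails at once if the finished candlestick is struck (contact force between dressed_stick and anything else above 2 N).
It also fails if it takes over 69 s, if anything falls off the work surface, if the arm or the gripper's body presses on something with over 40 N, if the wrist force passes 120 N, or if a joint passes its speed limit or range.

## Working session

There is one attempt and no reset: what is moved stays moved. The work goes in short steps, Python scripts to look and compute and a shell command to move; the robot and the scene stay as the last step left them, time stands still between calls to the robot, and variables do not carry over. Pictures are saved under pics/ and viewed, and the job is handed in when it is done.

```bash
ls; mkdir -p pics; python3 - <<'E'
from plant import manip, viewer
import cv2,numpy as np
print(manip.state())
for n in ("scene","top"):
    f=viewer.grab_frame(n); cv2.imwrite(f"pics/{n}0.png",f["pixels"]); print(n,f["K"].round(1).tolist(),f["pose"].round(4).tolist()); np.savez(f"{n}0.npz",**f)
E
```

```text
pics
{'time': 0.0, 'joint_pos': array([-1.33999516e+00,  5.33901158e-02,  1.61430157e+00,  4.99959177e-05,
        1.47598797e+00, -1.18957993e-01]), 'joint_vel': array([ 8.18463811e-04, -6.79311033e-05, -3.21132260e-04,  3.78951800e-04,
        1.79726024e-03,  5.94245981e-04]), 'joint_efforts': array([-1.48483417e-03, -3.93678546e+01, -3.70178175e+01, -2.06698837e-04,
        7.05939470e-03,  6.99584710e-07]), 'tool_pos': array([ 0.21406473, -0.58653619,  0.23003787]), 'tool_rot': array([ 0.57882887,  0.40588503,  0.57990561, -0.40487525]), 'contact_force': array([-0.18494763, -0.32663953,  0.20216796]), 'ft_torque': array([-0.01653428, -0.03083514, -0.00555932]), 'gripper_width': 0.9972410173284786}
scene [[375.4, 0.0, 320.4], [0.0, 375.4, 198.8], [0.0, 0.0, 1.0]] [[-0.5365, 0.6496, -0.5387, 1.0113], [0.8437, 0.4252, -0.3276, 0.2548], [0.0163, -0.6302, -0.7762, 0.6706], [0.0, 0.0, 0.0, 1.0]]
top [[429.0, 0.0, 323.3], [0.0, 429.0, 199.7], [0.0, 0.0, 1.0]] [[0.0069, -0.9839, 0.1785, 0.4513], [-0.9996, -0.0117, -0.0259, 0.0309], [0.0275, -0.1782, -0.9836, 0.9204], [0.0, 0.0, 0.0, 1.0]]
```

View pics/scene0.png

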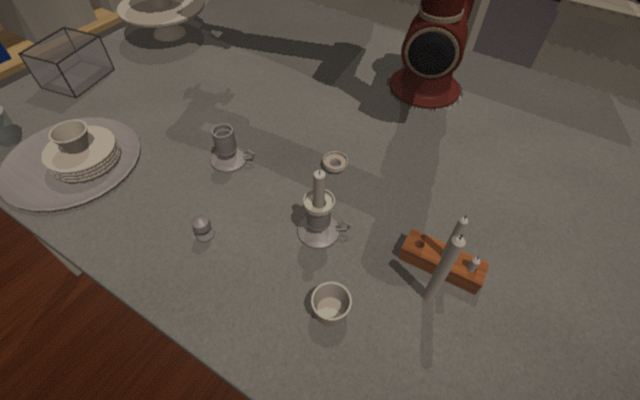

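View pics/top0.png

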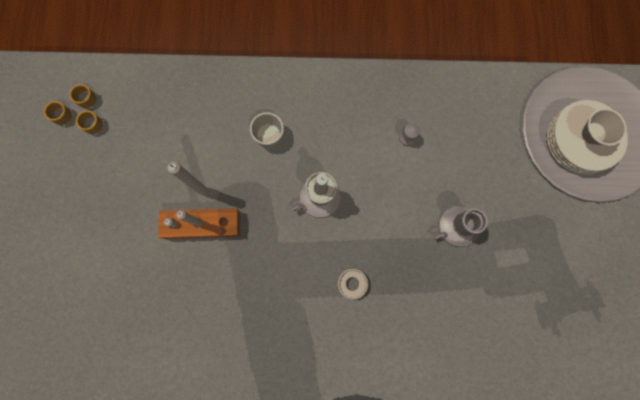

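The empty stick is at scene (227,145) / top (465,225), the pan at (335,162) / (352,284), the block at (443,260) / (198,223). The finished stick stands between the two, with the salt cellar at (203,228) and the cup at (330,302). A larger free-standing candle at scene (445,260) / top (185,175) is a distractor close to the block. Next I'll take closer crops.

```bash
python3 - <<'E'
import cv2,numpy as np
t=np.load("top0.npz")["pixels"]; s=np.load("scene0.npz")["pixels"]
def c(im,x,y,w,h,k): return cv2.resize(im[y:y+h,x:x+w],None,fx=k,fy=k,interpolation=cv2.INTER_CUBIC)
g=lambda a:cv2.convertScaleAbs(a,alpha=1.6)
a=np.hstack([c(t,420,190,80,60,5),c(t,320,255,80,60,5)]); b=np.hstack([c(t,150,150,100,100,3),np.zeros((300,20,3),np.uint8),c(s,380,200,120,100,3)])
b=np.pad(b,((0,0),(0,800-b.shape[1]),(0,0)))
cv2.imwrite("pics/crop0.png",g(np.vstack([a[:, :800],b])[:600]))
E
```

```text
(no output)
```

View pics/crop0.png

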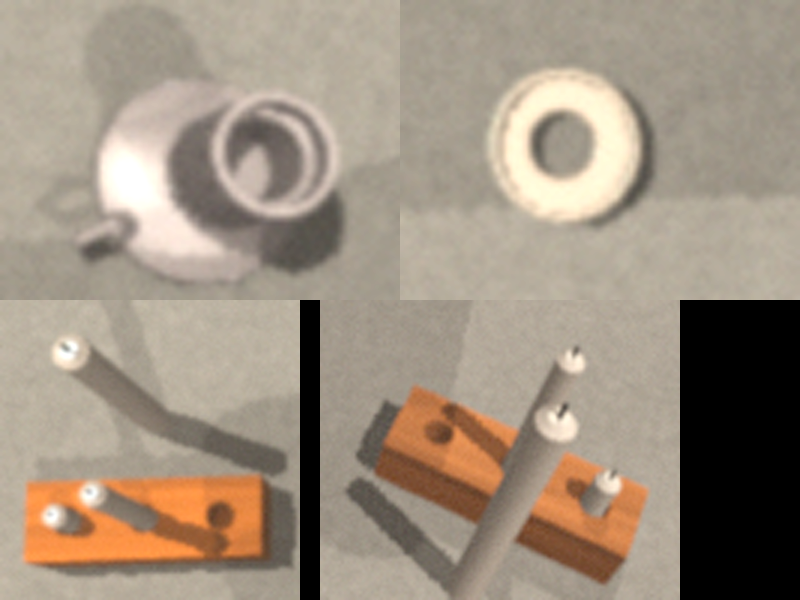

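```bash
cat > h.py <<'E'
import numpy as np,cv2
from scipy.optimize import least_squares
def load(n): return dict(np.load(n+".npz"))
def ray(f,u,v,z):
    d=f["pose"][:3,:3]@np.array([(u-f["K"][0,2])/f["K"][0,0],(v-f["K"][1,2])/f["K"][1,1],1]); o=f["pose"][:3,3]
    return o+d*(z-o[2])/d[2]
def proj(f,p):
    q=f["pose"][:3,:3].T@(np.asarray(p)-f["pose"][:3,3]); return (f["K"]@q)[:2]/q[2]
def cloud(f):
    h,w=f["range_z"].shape; u,v=np.meshgrid(np.arange(w),np.arange(h)); z=f["range_z"]
    c=np.stack([(u-f["K"][0,2])/f["K"][0,0]*z,(v-f["K"][1,2])/f["K"][1,1]*z,z],-1)
    return c@f["pose"][:3,:3].T+f["pose"][:3,3]
def circ(P):
    r=least_squares(lambda p:np.hypot(P[:,0]-p[0],P[:,1]-p[1])-p[2],[*P.mean(0)[:2],.03],loss="soft_l1",f_scale=.002); return r.x
E
python3 - <<'E'
from h import *
for n in("top0","scene0"):
    f=load(n);C=cloud(f); print(n, "table z", np.median(C[300:380,100:600,2]))
    guess={"stick":((475,221),(223,133)),"pan":((352,284),(335,162)),"dressed":((318,195),(318,205)),"cup":((267,128),(330,302)),"salt":((410,135),(203,228)),"candle":((182,215),(463,222)),"big":((173,168),(458,240)),"stub":((168,222),(476,263))}
    zt={"stick":.095,"pan":.024,"dressed":.18,"cup":.05,"salt":.06,"candle":.16,"big":.2,"stub":.07}
    for k,g in guess.items():
        u,v=g[n!="top0"]; w=C[v-20:v+21,u-20:u+21].reshape(-1,3)
        r=ray(f,u,v,zt[k]); print(k,"ray",r.round(4),"depth",C[v,u].round(4),"maxz",np.percentile(w[:,2],99.5).round(4))
E
```

```text
top0 table z -0.0008984746009644828
stick ray [ 0.5622 -0.2883  0.095 ] depth [ 0.5682 -0.3055  0.0504] maxz 0.0973
pan ray [ 0.4386 -0.053   0.024 ] depth [ 0.4382 -0.0553 -0.0006] maxz 0.0264
dressed ray [0.5939 0.0207 0.18  ] depth [0.6092 0.0196 0.1007] maxz 0.1828
cup ray [0.7622 0.1283 0.05  ] depth [0.7777 0.1332 0.0064] maxz 0.5736
salt ray [ 0.7482 -0.1737  0.06  ] depth [ 0.7507 -0.1755  0.0526] maxz 0.0597
candle ray [0.5587 0.2614 0.16  ] depth [0.5587 0.2615 0.1597] maxz 0.1602
big ray [0.6341 0.2698 0.2   ] depth [0.6346 0.2705 0.198 ] maxz 0.2086
stub ray [0.5571 0.3152 0.07  ] depth [0.5572 0.3152 0.0698] maxz 0.1602
scene0 table z 0.0005881252255273139
stick ray [ 0.5703 -0.2787  0.095 ] depth [ 0.554  -0.2984  0.0738] maxz 0.0975
pan ray [ 0.4467 -0.0499  0.024 ] depth [ 0.428  -0.0601  0.0025] maxz 0.6706
dressed ray [0.6842 0.0516 0.18  ] depth [0.6318 0.019  0.1013] maxz 0.6706
cup ray [0.7669 0.1312 0.05  ] depth [0.7496 0.1225 0.0063] maxz 0.0529
salt ray [ 0.7757 -0.1558  0.06  ] depth [ 0.7709 -0.1642  0.0475] maxz 0.0604
candle ray [0.568 0.267 0.16 ] depth [0.5674 0.267  0.1593] maxz 0.6706
big ray [0.639  0.2707 0.2   ] depth [0.6415 0.2706 0.2031] maxz 0.2119
stub ray [0.5663 0.3198 0.07  ] depth [0.5632 0.3202 0.0659] maxz 0.1998
```

```bash
python3 - <<'E'
from h import *
ob={"stick":(.563,-.288,.095,.035),"pan":(.438,-.053,.024,.05),"dressedpan":(.60,.02,.107,.04),"candle":(.561,.263,.16,.014),"big":(.636,.27,.21,.02),"stub":(.56,.317,.07,.014),"cup":(.765,.128,.05,.05),"dressed":(.60,.02,.18,.02)}
for n in("top0","scene0"):
    f=load(n);C=cloud(f).reshape(-1,3)
    print(n)
    for k,(x,y,z,r) in ob.items():
        P=C[(np.hypot(C[:,0]-x,C[:,1]-y)<r)&(abs(C[:,2]-z)<.005)]
        if len(P)<8: print(k,len(P));continue
        c=cv2.minEnclosingCircle(P[:,:2].astype(np.float32)) 
        print(k,len(P),"ring fit",circ(P).round(4),"mean",P.mean(0).round(4),"enc",np.round(c[0],4),round(c[1],4), "box",((P.min(0)+P.max(0))/2).round(4),np.ptp(P,0).round(4))
    # candle bodies: mid-height sections
    for k in("candle","big"):
        x,y=ob[k][:2]
        for z in(.06,.08,.1,.12,.14):
            P=C[(np.hypot(C[:,0]-x,C[:,1]-y)<.025)&(abs(C[:,2]-z)<.008)]
            if len(P)>5: print(k,z,len(P),P.mean(0).round(4),np.ptp(P,0).round(4))
E
```

```text
top0
stick 170 ring fit [ 0.5638 -0.2882  0.0228] mean [ 0.5642 -0.2891  0.0938] enc [ 0.564  -0.2887] 0.0253 box [ 0.5644 -0.2886  0.0944] [0.0479 0.0496 0.0086]
pan 148 ring fit [ 0.4401 -0.0543  0.0291] mean [ 0.4392 -0.0544  0.0229] enc [ 0.4399 -0.0544] 0.0308 box [ 0.4397 -0.0542  0.0235] [0.0588 0.0603 0.009 ]
dressedpan 95 ring fit [0.6245 0.0143 0.0293] mean [0.6076 0.017  0.1062] enc [0.6223 0.015 ] 0.0308 box [0.6136 0.015  0.1072] [0.0394 0.0603 0.0092]
candle 57 ring fit [0.561  0.2648 0.0054] mean [0.5606 0.2641 0.1578] enc [0.5612 0.2649] 0.008 box [0.561  0.2646 0.1581] [0.0144 0.0147 0.0055]
big 5
stub 45 ring fit [0.5593 0.3172 0.0053] mean [0.5589 0.3165 0.0684] enc [0.559  0.3167] 0.0078 box [0.5585 0.317  0.0687] [0.0141 0.0138 0.0075]
cup 208 ring fit [0.7623 0.1293 0.0334] mean [0.7645 0.1309 0.0491] enc [0.7628 0.1296] 0.036 box [0.7626 0.1294 0.0492] [0.0712 0.0701 0.0083]
dressed 26 ring fit [0.6166 0.016  0.0039] mean [0.6166 0.0159 0.1793] enc [0.6177 0.0156] 0.0074 box [0.6165 0.0156 0.1802] [0.0058 0.0142 0.0056]
candle 0.06 19 [0.5589 0.2596 0.0604] [0.
[... 1646 characters left out ...]
47] mean [0.6167 0.0172 0.1804] enc [0.616  0.0174] 0.006 box [0.6164 0.0174 0.1802] [0.0058 0.0117 0.0043]
candle 0.06 13 [0.5649 0.26   0.0602] [0.0053 0.0033 0.0151]
candle 0.08 13 [0.5646 0.2597 0.0797] [0.0046 0.0032 0.015 ]
candle 0.1 13 [0.5648 0.2596 0.0999] [0.0047 0.0031 0.0139]
candle 0.12 33 [0.5654 0.2635 0.1219] [0.0073 0.0149 0.0152]
candle 0.14 57 [0.566  0.2658 0.1403] [0.0077 0.0147 0.0158]
big 0.06 56 [0.6444 0.2712 0.0604] [0.0117 0.0207 0.0151]
big 0.08 63 [0.6445 0.2713 0.0802] [0.0111 0.021  0.0158]
big 0.1 63 [0.6446 0.2709 0.1003] [0.0111 0.0208 0.0156]
big 0.12 75 [0.6443 0.271  0.1199] [0.0122 0.0213 0.0157]
big 0.14 77 [0.6444 0.2715 0.14  ] [0.0113 0.0208 0.0157]
```

```bash
python3 - <<'E'
from h import *
for n in("top0","scene0"):
    f=load(n);hsv=cv2.cvtColor(f["pixels"],cv2.COLOR_BGR2HSV)
    m=cv2.inRange(hsv,(3,120,60),(18,255,255)); C=cloud(f)
    m2=(m>0)&(abs(C[...,2]-.04)<.004)&(abs(C[...,0]-.55)<.15)&(abs(C[...,1]-.26)<.2)
    P=C[m2][:,:2].astype(np.float32); b=cv2.minAreaRect(P); print(n,len(P),b)
E
```

```text
top0 1667 ((0.5609850883483887, 0.26522791385650635), (0.0550907664000988, 0.161233589053154), 2.5427193641662598)
scene0 1494 ((0.5611333250999451, 0.2656324505805969), (0.05586782097816467, 0.15967215597629547), 2.6951324939727783)
```

```bash
cat >> h.py <<'E'
from scipy.spatial.transform import Rotation as Ro
def R(q): return Ro.from_quat([q[1],q[2],q[3],q[0]]).as_matrix()
def d(target):
    from plant import manip
    s=manip.state(); M=R(s["tool_rot"]); e=np.array(target)-s["tool_pos"]
    print("t",round(s["time"],2),"tcp",s["tool_pos"].round(4),"w",round(s["gripper_width"],3),"F",s["contact_force"].round(2),"x axis",M[:,0].round(4),"jaw",M[:,2].round(3),"j",s["joint_pos"].round(2))
    print("world err cm",(e*100).round(2),"tool delta cm",(M.T@e*100).round(2), "level twist deg",np.degrees(M.T@np.cross(M[:,0],[0,0,-1])).round(2))
E
python3 -c "
from h import *
d([.440,-.054,.12])"
```

```text
t 0.1 tcp [ 0.2141 -0.5866  0.2302] w 1.004 F [-0.86 -0.29 -0.59] x axis [-4.0e-04  1.8e-03 -1.0e+00] jaw [ 0.343 -0.939 -0.002] j [-1.34  0.05  1.61  0.    1.48 -0.12]
world err cm [ 22.59  53.26 -11.02] tool delta cm [ 11.11  39.47 -42.27] level twist deg [-0.   -0.11 -0.01]
```

```bash
python3 -m inch '[{"fingers":1,"delta_pos":[0,4,-4.2],"twist":[0,0,0]},{"fingers":1,"delta_pos":[0,4,-4.2],"twist":[0,0,0]},{"fingers":1,"delta_pos":[0,4,-4.2],"twist":[0,0,0]},{"fingers":1,"delta_pos":[0,4,-4.2],"twist":[0,0,0]},{"fingers":1,"delta_pos":[0,4,-4.2],"twist":[0,0,0]}]'
python3 -m inch '[{"fingers":1,"delta_pos":[1,4,-4.2],"twist":[0,0,0]},{"fingers":1,"delta_pos":[2,4,-4.2],"twist":[0,0,0]},{"fingers":1,"delta_pos":[2,4,-4.2],"twist":[0,0,0]},{"fingers":1,"delta_pos":[2,4,-4.2],"twist":[0,0,0]},{"fingers":1,"delta_pos":[2,3.4,-4.4],"twist":[0,0,0]}]'
python3 -m inch '[{"fingers":1,"delta_pos":[0,0,0],"twist":[0,0,0]},{"fingers":1,"delta_pos":[0,0,0],"twist":[0,0,0]}]'
python3 -c "
from h import *
d([.440,-.054,.12])"
```

```text
time: 0.72
tool_pos: [0.3304, -0.3194, 0.2308]
tool_rot: [0.579, 0.406, 0.579, -0.405]
contact_force: [0.5, 0.1, 0.3]
gripper_width: 0.999
time: 1.35
tool_pos: [0.44, -0.0537, 0.1406]
tool_rot: [0.58, 0.405, 0.579, -0.405]
contact_force: [-0.5, -0.4, -0.1]
gripper_width: 1.002
time: 1.6
tool_pos: [0.4396, -0.0558, 0.1412]
tool_rot: [0.579, 0.405, 0.58, -0.405]
contact_force: [0.4, -0.2, -0.3]
gripper_width: 0.997
t 1.6 tcp [ 0.4396 -0.0558  0.1412] w 0.997 F [ 0.43 -0.18 -0.3 ] x axis [-4.e-04 -4.e-04 -1.e+00] jaw [ 0.343 -0.939  0.   ] j [-0.29 -0.33  2.11 -0.    1.36  0.93]
world err cm [ 0.04  0.18 -2.12] tool delta cm [ 2.12  0.1  -0.15] level twist deg [0.   0.01 0.03]
```

```bash
python3 -m inch '[{"fingers":1,"delta_pos":[4,0.1,-0.15],"twist":[0,0,0]},{"fingers":1,"delta_pos":[4,0,0],"twist":[0,0,0]},{"fingers":1,"delta_pos":[3.5,0,0],"twist":[0,0,0]},{"fingers":1,"delta_pos":[2.2,0,0],"twist":[0,0,0]},{"fingers":1,"delta_pos":[0,0,0],"twist":[0,0,0]}]'
python3 - <<'E'
from h import *
from plant import viewer
d([.440,-.054,.004])
f=viewer.grab_frame("scene"); cv2.imwrite("pics/s1.png",cv2.resize(f["pixels"][90:230,240:440],None,fx=4,fy=4))
E
```

```text
time: 2.22
tool_pos: [0.4387, -0.0551, 0.0032]
tool_rot: [0.578, 0.406, 0.58, -0.407]
contact_force: [-0.1, -0.8, -0.3]
gripper_width: 0.998
t 2.23 tcp [ 0.4387 -0.0551  0.0032] w 0.998 F [-0.1  -0.76 -0.35] x axis [-3.2e-03  7.0e-04 -1.0e+00] jaw [ 0.34  -0.94  -0.002] j [-0.29 -0.12  2.19 -0.    1.07  0.93]
world err cm [0.13 0.11 0.08] tool delta cm [-0.08  0.16 -0.06] level twist deg [ 0.   -0.1   0.16]
```

View pics/s1.png

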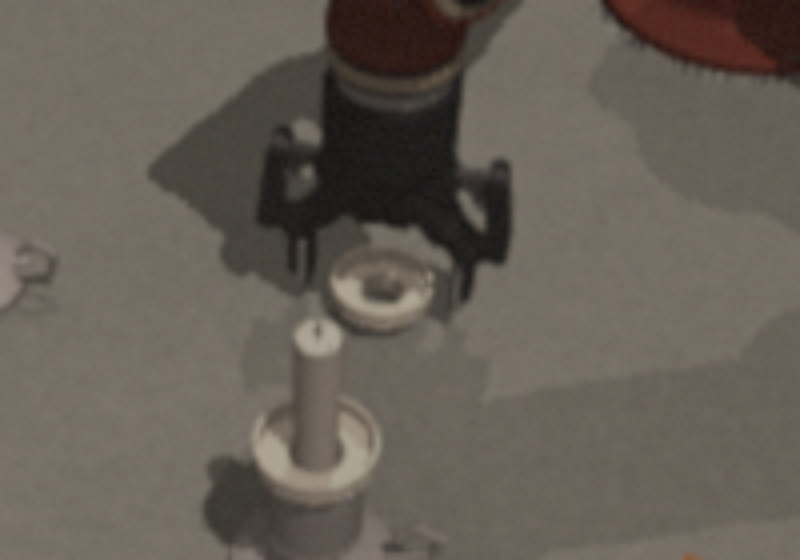

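The pan lies between the two pads, around (380,290) in the crop. I'll close the gripper.

```bash
python3 -m inch '[{"fingers":-1,"delta_pos":[0,0.1,-0.05],"twist":[0,0,0]},{"fingers":-1,"delta_pos":[0,0,0],"twist":[0,0,0]},{"fingers":-1,"delta_pos":[0,0,0],"twist":[0,0,0]},{"fingers":-1,"delta_pos":[0,0,0],"twist":[0,0,0]}]'
python3 -m inch '[{"fingers":-1,"delta_pos":[-1,0,0],"twist":[0,0,0]},{"fingers":-1,"delta_pos":[-3,0,0],"twist":[0,0,0]},{"fingers":-1,"delta_pos":[-4,0,0],"twist":[0,0,0]},{"fingers":-1,"delta_pos":[-5,0,0],"twist":[0,0,0]},{"fingers":-1,"delta_pos":[-3,0,0],"twist":[0,0,0]}]'
python3 - <<'E'
from h import *
from plant import viewer
d([.5642,-.288,.16])
f=viewer.grab_frame("scene"); cv2.imwrite("pics/s2.png",cv2.resize(f["pixels"][60:230,240:440],None,fx=4,fy=3.5));np.savez("s2.npz",**f)
f=viewer.grab_frame("top"); cv2.imwrite("pics/t2.png",f["pixels"]);np.savez("t2.npz",**f)
E
```

```text
time: 2.78
tool_pos: [0.4429, -0.054, 0.0069]
tool_rot: [0.581, 0.406, 0.578, -0.405]
contact_force: [-1.2, -1.5, 5.5]
gripper_width: 0.695
time: 3.4
tool_pos: [0.442, -0.0533, 0.1683]
tool_rot: [0.581, 0.406, 0.578, -0.405]
contact_force: [0.0, -0.1, -0.3]
gripper_width: 0.694
t 3.4 tcp [ 0.442  -0.0533  0.1683] w 0.694 F [ 0.04 -0.12 -0.29] x axis [ 0.005  -0.0014 -1.    ] jaw [ 0.343 -0.939  0.003] j [-0.29 -0.36  2.09  0.    1.41  0.93]
world err cm [ 12.22 -23.47  -0.83] tool delta cm [ 0.93  3.43 26.23] level twist deg [-0.    0.17 -0.24]
```

View pics/s2.png

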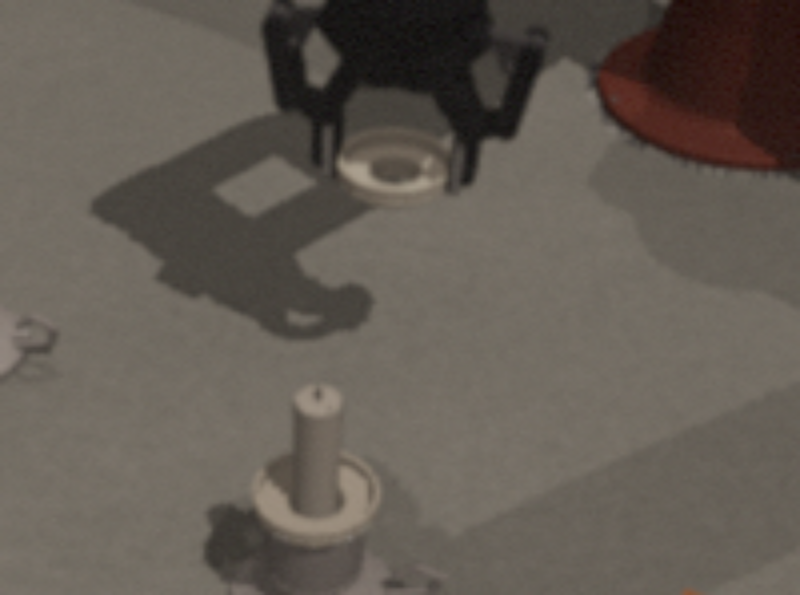

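View pics/t2.png

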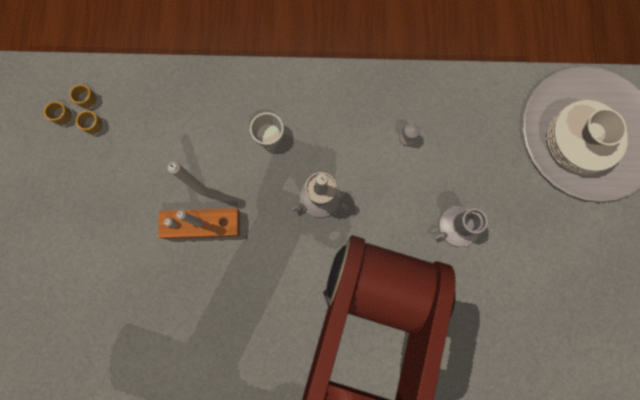

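```bash
python3 - <<'E'
from h import *
f=load("s2");C=cloud(f);im=f["pixels"]
h=cv2.cvtColor(im,cv2.COLOR_BGR2HSV)
m=(np.hypot(C[...,0]-.441,C[...,1]+.054)<.04)&(C[...,2]>.14)&(C[...,2]<.2)&(h[...,2]>70)
P=C[m];print(len(P),P.min(0).round(4),P.max(0).round(4),np.percentile(P[:,2],[5,25,50,75,95]).round(4))
for z in np.arange(.15,.2,.004): 
    q=P[abs(P[:,2]-z)<.002]; 
    if len(q)>3: print(z.round(3),len(q),q.mean(0).round(4),((q.min(0)+q.max(0))/2).round(4),np.ptp(q,0).round(3))
T=P[P[:,2]>np.percentile(P[:,2],97)-.004]
print(circ(T), len(T))
E
```

```text
549 [ 0.4077 -0.0851  0.1619] [ 0.4709 -0.0156  0.1986] [0.1676 0.1774 0.179  0.1834 0.1868]
0.162 13 [ 0.4361 -0.0544  0.1627] [ 0.4397 -0.0536  0.1628] [0.032 0.028 0.002]
0.166 16 [ 0.4334 -0.0566  0.1661] [ 0.4393 -0.0557  0.1659] [0.032 0.025 0.004]
0.17 21 [ 0.4282 -0.0603  0.1699] [ 0.4317 -0.0577  0.17  ] [0.015 0.021 0.004]
0.174 35 [ 0.4389 -0.0546  0.1743] [ 0.4398 -0.0525  0.174 ] [0.059 0.056 0.004]
0.178 238 [ 0.4368 -0.0559  0.1781] [ 0.4403 -0.0503  0.178 ] [0.061 0.066 0.004]
0.182 100 [ 0.4416 -0.0547  0.1818] [ 0.4397 -0.0493  0.182 ] [0.061 0.067 0.004]
0.186 107 [ 0.4418 -0.0553  0.1856] [ 0.4391 -0.0511  0.1856] [0.063 0.068 0.003]
0.19 8 [ 0.4551 -0.0577  0.1901] [ 0.4527 -0.0501  0.1902] [0.024 0.067 0.003]
0.194 5 [ 0.4498 -0.0436  0.194 ] [ 0.4516 -0.0502  0.1941] [0.025 0.065 0.003]
0.198 6 [ 0.4529 -0.0499  0.1977] [ 0.453  -0.0499  0.1974] [0.023 0.065 0.002]
[ 0.44024156 -0.05380913  0.029966  ] 104
```

```bash
python3 - <<'E'
from h import *
f=load("s2");C=cloud(f)
r=np.hypot(C[...,0]-.4402,C[...,1]+.0538)
P=C[(r>.0155)&(r<.0255)&(abs(C[...,2]-.179)<.006)]
for i in range(3):
    A=np.c_[P[:,:2]-[.4402,-.0538],np.ones(len(P))];s=np.linalg.lstsq(A,P[:,2],rcond=None)[0];e=P[:,2]-A@s;P=P[abs(e)<.0015]
print(s.round(4),len(P))
d([.5642+.0018,-.288+.0005,.16])
E
```

```text
[0.0079 0.0166 0.178 ] 101
t 3.5 tcp [ 0.4436 -0.0538  0.1698] w 0.693 F [1.32 0.41 0.7 ] x axis [ 0.0096 -0.0028 -0.9999] jaw [ 0.343 -0.939  0.006] j [-0.29 -0.36  2.08  0.    1.41  0.93]
world err cm [ 12.24 -23.37  -0.98] tool delta cm [ 1.17  3.47 26.14] level twist deg [-0.    0.34 -0.46]
```

```bash
python3 -m inch '[{"fingers":-1,"delta_pos":[0,0.7,5],"twist":[0,0.3,-0.4]},{"fingers":-1,"delta_pos":[0,0.7,5.3],"twist":[0,0,0]},{"fingers":-1,"delta_pos":[0,0.7,5.3],"twist":[0,0,0]},{"fingers":-1,"delta_pos":[0.5,0.7,5.3],"twist":[0,0,0]},{"fingers":-1,"delta_pos":[0.5,0.7,5.2],"twist":[0,0,0]}]'
python3 -m inch '[{"fingers":-1,"delta_pos":[0,0,0],"twist":[0,0,0]},{"fingers":-1,"delta_pos":[0,0,0],"twist":[0,0,0]},{"fingers":-1,"delta_pos":[0,0,0],"twist":[0,0,0]}]'
python3 - <<'E'
from h import *
from plant import viewer
d([.5642+.0022,-.288,.13])
for n in("scene","top"):
    f=viewer.grab_frame(n); np.savez(n+"3.npz",**f);im=f["pixels"]
    cv2.imwrite(f"pics/{n}3.png",cv2.resize(im[80:180,150:300] if n=="scene" else im[150:280,380:560],None,fx=4,fy=4))
E
```

```text
time: 4.12
tool_pos: [0.5631, -0.2875, 0.1514]
tool_rot: [0.576, 0.405, 0.583, -0.406]
contact_force: [0.4, 0.2, -0.0]
gripper_width: 0.694
time: 4.5
tool_pos: [0.5627, -0.2851, 0.1529]
tool_rot: [0.576, 0.404, 0.583, -0.406]
contact_force: [-0.4, 0.7, 0.4]
gripper_width: 0.695
t 4.5 tcp [ 0.5627 -0.2851  0.1529] w 0.695 F [-0.36  0.65  0.41] x axis [-0.0086  0.0029 -1.    ] jaw [ 0.344 -0.939 -0.006] j [-0.59  0.13  1.66 -0.    1.36  0.63]
world err cm [ 0.37 -0.29 -2.29] tool delta cm [2.29 0.26 0.42] level twist deg [-0.   -0.33  0.41]
```

View pics/scene3.png

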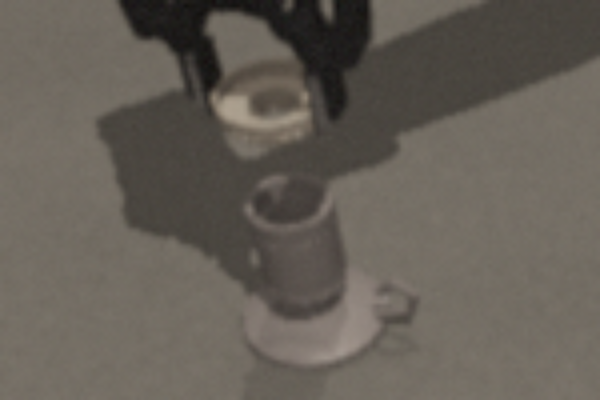

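View pics/top3.png

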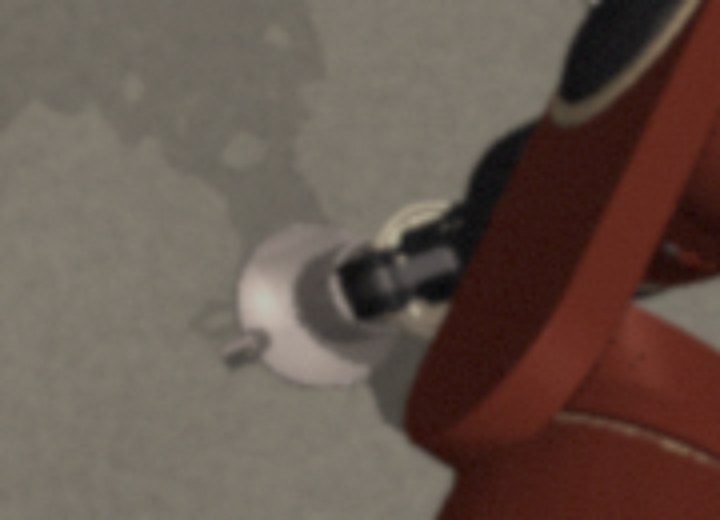

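The pan is still level in the jaws, above the open mouth (scene crop: pan (265,105), mouth (290,200)). I'll measure the pan against the mouth.

```bash
cat >> h.py <<'E'
def pan(f,c,ztop):
    C=cloud(f);h=cv2.cvtColor(f["pixels"],cv2.COLOR_BGR2HSV)[...,2]
    c=np.array(c,float)
    for i in range(3):
        r=np.hypot(C[...,0]-c[0],C[...,1]-c[1])
        T=C[(r<.034)&(r>.025)&(abs(C[...,2]-ztop)<.004)&(h>70)]
        k=circ(T);c=k[:2]
    r=np.hypot(C[...,0]-c[0],C[...,1]-c[1])
    P=C[(r>.0155)&(r<.0255)&(abs(C[...,2]-ztop+.008)<.004)]
    for i in range(3):
        A=np.c_[P[:,:2]-c,np.ones(len(P))];s=np.linalg.lstsq(A,P[:,2],rcond=None)[0];P=P[abs(P[:,2]-A@s)<.0015] 
    print("rim",k.round(4),"top z",np.percentile(T[:,2],[50,90]).round(4),len(T),"floor tilt/z",s.round(4),len(P))
E
python3 - <<'E'
from h import *
for zt in (.168,.170,.172): pan(load("scene3"),(.561,-.286),zt)
pan(load("s2"),(.44,-.054),.186)
from h import cloud
f=load("scene3");C=cloud(f);P=C[(np.hypot(C[...,0]-.5642,C[...,1]+.288)<.035)&(abs(C[...,2]-.095)<.005)];print(len(P),circ(P))
E
```

```text
rim [ 0.561  -0.2854  0.0292] top z [0.1685 0.1709] 172 floor tilt/z [-0.0032  0.004   0.1628] 88
rim [ 0.5609 -0.2855  0.0293] top z [0.1696 0.1712] 143 floor tilt/z [-0.0072  0.0036  0.1628] 91
rim [ 0.5608 -0.2855  0.0293] top z [0.1699 0.1714] 104 floor tilt/z [-0.0096  0.0017  0.1628] 93
rim [ 0.44   -0.0539  0.0293] top z [0.1851 0.1865] 144 floor tilt/z [0.0081 0.0132 0.1781] 106
150 [ 0.56446704 -0.28728935  0.02280878]
```

```bash
python3 -m inch '[{"fingers":-1,"delta_pos":[0,0.24,0.35],"twist":[0,-0.3,0.4]},{"fingers":-1,"delta_pos":[2,0,0],"twist":[0,0,0]},{"fingers":-1,"delta_pos":[2,0,0],"twist":[0,0,0]},{"fingers":-1,"delta_pos":[0,0,0],"twist":[0,0,0]},{"fingers":-1,"delta_pos":[0,0,0],"twist":[0,0,0]}]'
python3 - <<'E'
from h import *
from plant import viewer
d([.5661,-.2874,.0891])
f=viewer.grab_frame("scene"); np.savez("scene4.npz",**f)
cv2.imwrite(f"pics/scene4.png",cv2.resize(f["pixels"][80:180,150:300],None,fx=4,fy=4))
for z in(.124,.126,.128):pan(f,(.5643,-.2878),z)
d([.5661,-.2874,.0891])
E
```

```text
time: 5.22
tool_pos: [0.5664, -0.2887, 0.1124]
tool_rot: [0.579, 0.405, 0.58, -0.405]
contact_force: [0.1, 1.1, -0.1]
gripper_width: 0.694
t 5.22 tcp [ 0.5664 -0.2887  0.1124] w 0.694 F [ 0.09  1.12 -0.07] x axis [-7.e-04  4.e-04 -1.e+00] jaw [ 0.343 -0.939 -0.001] j [-0.59  0.18  1.68 -0.    1.28  0.63]
world err cm [-0.03  0.13 -2.33] tool delta cm [ 2.33  0.01 -0.13] level twist deg [-0.   -0.04  0.03]
rim [ 0.5647 -0.2885  0.0289] top z [0.1239 0.1273] 146 floor tilt/z [ 0.1308 -0.022   0.1171] 11
rim [ 0.5642 -0.2887  0.0292] top z [0.1264 0.1295] 154 floor tilt/z [0.0262 0.0036 0.1207] 20
rim [ 0.5643 -0.289   0.0294] top z [0.1283 0.1307] 150 floor tilt/z [0.0099 0.0177 0.1223] 76
t 5.28 tcp [ 0.5668 -0.2889  0.1132] w 0.693 F [ 0.32 -0.15 -0.53] x axis [ 4.e-04 -3.e-04 -1.e+00] jaw [ 0.343 -0.939  0.   ] j [-0.59  0.18  1.68  0.    1.28  0.63]
world err cm [-0.07  0.15 -2.41] tool delta cm [ 2.41 -0.02 -0.17] level twist deg [ 0.    0.02 -0.02]
```

View pics/scene4.png

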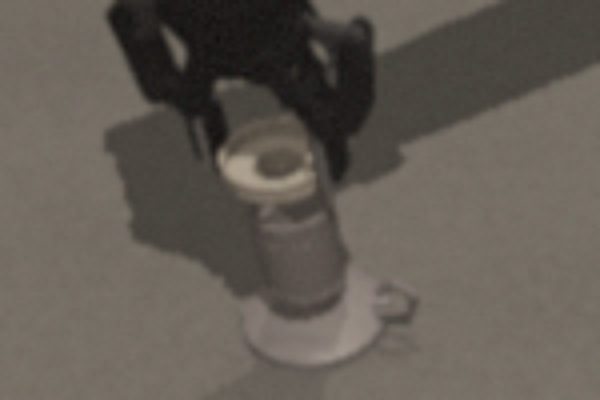

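```bash
python3 -m inch '[{"fingers":-1,"delta_pos":[0,0,-0.1],"twist":[0,0,0]},{"fingers":-1,"delta_pos":[1.0,0,0],"twist":[0,0,0]},{"fingers":-1,"delta_pos":[0.5,0,0],"twist":[0,0,0]},{"fingers":-1,"delta_pos":[0.5,0,0],"twist":[0,0,0]},{"fingers":-1,"delta_pos":[0,0,0],"twist":[0,0,0]}]'
python3 - <<'E'
from h import *
from plant import viewer
d([.5661,-.2874,.0891])
f=viewer.grab_frame("scene"); np.savez("scene5.npz",**f)
cv2.imwrite(f"pics/scene5.png",cv2.resize(f["pixels"][80:180,150:300],None,fx=4,fy=4))
pan(f,(.5643,-.2878),.111)
E
```

```text
time: 5.9
tool_pos: [0.5658, -0.2875, 0.0921]
tool_rot: [0.579, 0.405, 0.58, -0.405]
contact_force: [-0.6, 0.7, -0.1]
gripper_width: 0.696
t 5.9 tcp [ 0.5658 -0.2875  0.0921] w 0.696 F [-0.63  0.71 -0.13] x axis [-1.1e-03  8.0e-04 -1.0e+00] jaw [ 0.343 -0.939 -0.001] j [-0.59  0.2   1.7  -0.    1.25  0.63]
world err cm [ 0.03  0.01 -0.3 ] tool delta cm [ 0.3   0.03 -0.  ] level twist deg [-0.   -0.06  0.05]
rim [ 0.5636 -0.2877  0.0294] top z [0.1093 0.1112] 90 floor tilt/z [ 0.0107 -0.0028  0.1021] 83
```

View pics/scene5.png

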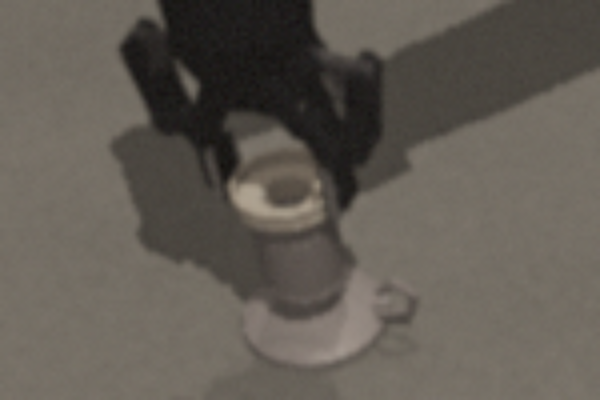

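The collar is in the pocket with no contact force, and about 3 mm of travel remains.

```bash
python3 -m inch '[{"fingers":-1,"delta_pos":[0.2,0.05,0],"twist":[0,0,0]},{"fingers":-1,"delta_pos":[0.1,0,0],"twist":[0,0,0]},{"fingers":-1,"delta_pos":[0,0,0],"twist":[0,0,0]}]'
python3 -c "
from h import *
d([.5661,-.2874,.0891])"
```

```text
time: 6.32
tool_pos: [0.5668, -0.2877, 0.0901]
tool_rot: [0.579, 0.405, 0.579, -0.405]
contact_force: [0.5, 0.5, -0.3]
gripper_width: 0.692
t 6.33 tcp [ 0.5668 -0.2877  0.0901] w 0.692 F [ 0.52  0.55 -0.32] x axis [ 2.e-04 -1.e-04 -1.e+00] jaw [ 0.343 -0.939  0.   ] j [-0.59  0.2   1.7   0.    1.24  0.63]
world err cm [-0.07  0.03 -0.1 ] tool delta cm [ 0.1  -0.06 -0.05] level twist deg [ 0.    0.01 -0.01]
```

```bash
python3 -m inch '[{"fingers":-1,"delta_pos":[0.12,0,0],"twist":[0,0,0]},{"fingers":-1,"delta_pos":[0,0,0],"twist":[0,0,0]},{"fingers":-1,"delta_pos":[0,0,0],"twist":[0,0,0]}]'
python3 -m inch '[{"fingers":1,"delta_pos":[0,0,0],"twist":[0,0,0]},{"fingers":1,"delta_pos":[0,0,0],"twist":[0,0,0]},{"fingers":1,"delta_pos":[0,0,0],"twist":[0,0,0]},{"fingers":1,"delta_pos":[0,0,0],"twist":[0,0,0]}]'
python3 - <<'E'
from h import *
from plant import viewer
d([.5661,-.2874,.0891])
f=viewer.grab_frame("scene"); np.savez("scene6.npz",**f)
cv2.imwrite(f"pics/scene6.png",cv2.resize(f["pixels"][80:180,150:300],None,fx=4,fy=4))
pan(f,(.5643,-.2878),.107)
E
```

```text
time: 6.7
tool_pos: [0.567, -0.2878, 0.09]
tool_rot: [0.58, 0.405, 0.579, -0.405]
contact_force: [-0.9, 0.9, 5.0]
gripper_width: 0.696
time: 7.2
tool_pos: [0.5666, -0.2876, 0.0886]
tool_rot: [0.579, 0.405, 0.579, -0.405]
contact_force: [-0.9, -0.1, -0.6]
gripper_width: 0.999
t 7.2 tcp [ 0.5666 -0.2876  0.0886] w 0.999 F [-0.93 -0.14 -0.64] x axis [-2.e-04  1.e-04 -1.e+00] jaw [ 0.343 -0.939 -0.   ] j [-0.59  0.2   1.7  -0.    1.24  0.63]
world err cm [-0.05  0.02  0.05] tool delta cm [-0.05 -0.04 -0.04] level twist deg [-0.   -0.01  0.01]
rim [ 0.565  -0.288   0.0292] top z [0.1067 0.1086] 154 floor tilt/z [-0.0014  0.0177  0.1001] 104
```

View pics/scene6.png

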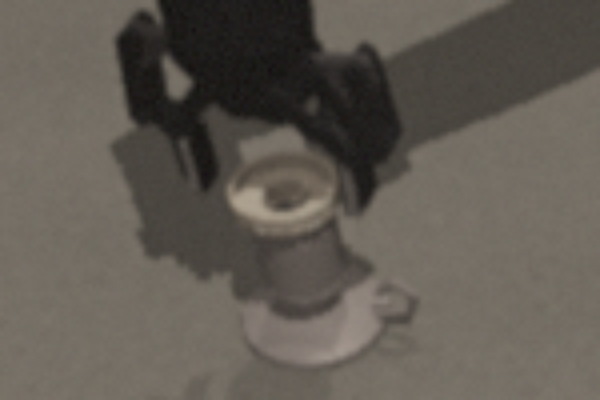

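The pan is released and seated flat. I'll retreat upward and cross above everything to the candle.

```bash
python3 -m inch '[{"fingers":1,"delta_pos":[-2,0,0],"twist":[0,0,0]},{"fingers":1,"delta_pos":[-4,0,0],"twist":[0,0,0]},{"fingers":1,"delta_pos":[-5,0,0],"twist":[0,0,0]},{"fingers":1,"delta_pos":[-5,0,0],"twist":[0,0,0]},{"fingers":1,"delta_pos":[0,1.8,-5.2],"twist":[0,0,0]}]'
python3 -m inch '[{"fingers":1,"delta_pos":[0,1.8,-5.2],"twist":[0,0,0]},{"fingers":1,"delta_pos":[0,1.8,-5.2],"twist":[0,0,0]},{"fingers":1,"delta_pos":[0,1.8,-5.2],"twist":[0,0,0]},{"fingers":1,"delta_pos":[0,1.8,-5.2],"twist":[0,0,0]},{"fingers":1,"delta_pos":[0,1.8,-5.2],"twist":[0,0,0]}]'
python3 -m inch '[{"fingers":1,"delta_pos":[0,1.8,-5.2],"twist":[0,0,0]},{"fingers":1,"delta_pos":[0,1.8,-5.2],"twist":[0,0,0]},{"fingers":1,"delta_pos":[0,1.8,-5.2],"twist":[0,0,0]},{"fingers":1,"delta_pos":[0,0,0],"twist":[0,0,0]},{"fingers":1,"delta_pos":[0,0,0],"twist":[0,0,0]}]'
python3 - <<'E'
from h import *
from plant import viewer
d([.561,.265,.106])
for n in("scene","top"):
    f=viewer.grab_frame(n); np.savez(n+"7.npz",**f);pan(f,(.5643,-.2878),.107)
    cv2.imwrite(f"pics/{n}7.png",f["pixels"])
d([.561,.265,.106])
E
```

```text
time: 7.88
tool_pos: [0.5684, -0.2358, 0.2575]
tool_rot: [0.583, 0.407, 0.574, -0.406]
contact_force: [-0.3, 0.3, -1.0]
gripper_width: 0.999
time: 8.5
tool_pos: [0.5613, 0.0442, 0.2509]
tool_rot: [0.58, 0.406, 0.578, -0.405]
contact_force: [0.6, -0.4, 1.2]
gripper_width: 0.999
time: 9.12
tool_pos: [0.5587, 0.2074, 0.2499]
tool_rot: [0.58, 0.405, 0.579, -0.405]
contact_force: [0.5, 0.6, 0.3]
gripper_width: 1.0
t 9.12 tcp [0.5587 0.2074 0.2499] w 1.0 F [0.48 0.63 0.3 ] x axis [ 1.3e-03 -2.0e-04 -1.0e+00] jaw [ 0.343 -0.939  0.001] j [ 0.23 -0.03  1.66 -0.    1.51  1.45]
world err cm [  0.23   5.76 -14.39] tool delta cm [14.39  2.18 -5.34] level twist deg [-0.    0.04 -0.07]
rim [ 0.565  -0.2881  0.0294] top z [0.1067 0.1088] 152 floor tilt/z [0.0237 0.0242 0.1003] 98
rim [ 0.5643 -0.289   0.0291] top z [0.1059 0.1077] 174 floor tilt/z [-0.0095  0.0017  0.0983] 238
t 9.22 tcp [0.5588 0.2065 0.2495] w 1.002 F [ 0.12 -0.23 -0.04] x axis [ 8.e-04 -1.e-04 -1.e+00] jaw [ 0.341 -0.94   0.   ] j [ 0.23 -0.03  1.66 -0.    1.5   1.45]
world err cm [  0.22   5.85 -14.35] tool delta cm [14.35  2.19 -5.43] level twist deg [ 0.    0.02 -0.04]
```

View pics/scene7.png

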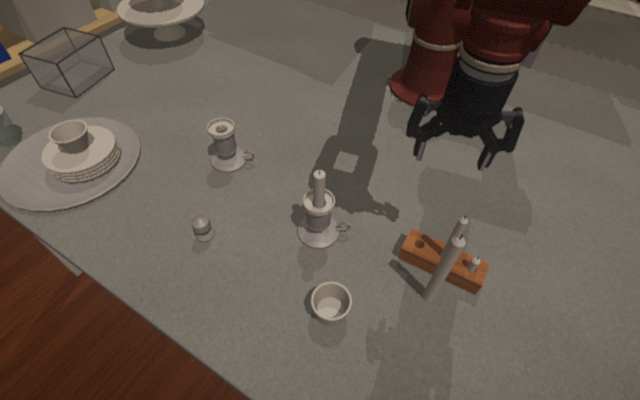

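View pics/top7.png

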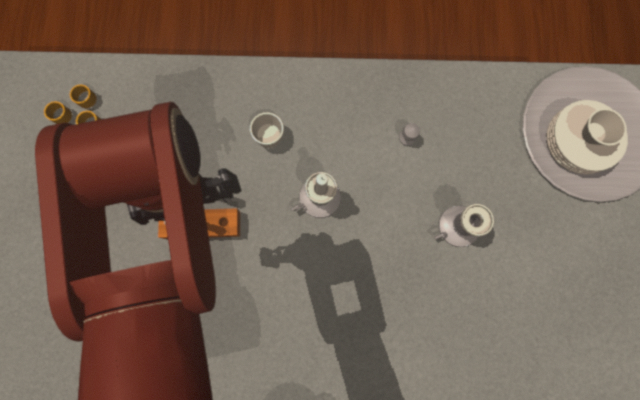

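Pan checks out from both cameras (floor 0.100 and 0.098 m, centre about (0.5646, -0.2885)). Bystanders are untouched. Next I'll move over the candle.

```bash
python3 -m inch '[{"fingers":1,"delta_pos":[0,2.2,-5.4],"twist":[0,0,0]},{"fingers":1,"delta_pos":[2,0,0],"twist":[0,0,0]},{"fingers":1,"delta_pos":[3,0,0],"twist":[0,0,0]},{"fingers":1,"delta_pos":[0,0,0],"twist":[0,0,0]},{"fingers":1,"delta_pos":[0,0,0],"twist":[0,0,0]}]'
python3 -c "
from h import *
d([.561,.265,.106])"
```

```text
time: 9.85
tool_pos: [0.5612, 0.2648, 0.1995]
tool_rot: [0.579, 0.406, 0.579, -0.406]
contact_force: [0.2, -0.3, 1.0]
gripper_width: 0.999
t 9.85 tcp [0.5612 0.2648 0.1995] w 0.999 F [ 0.19 -0.28  0.96] x axis [ 7.e-04  1.e-04 -1.e+00] jaw [ 0.341 -0.94   0.   ] j [ 0.32  0.06  1.66 -0.    1.42  1.54]
world err cm [-0.02  0.02 -9.35] tool delta cm [ 9.35 -0.02 -0.02] level twist deg [-0.    0.01 -0.04]
```

```bash
python3 -m inch '[{"fingers":1,"delta_pos":[2.5,0,0],"twist":[0,0,0]},{"fingers":1,"delta_pos":[3,0,0],"twist":[0,0,0]},{"fingers":1,"delta_pos":[2.5,0,0],"twist":[0,0,0]},{"fingers":1,"delta_pos":[1.3,0,0],"twist":[0,0,0]},{"fingers":1,"delta_pos":[0,0,0],"twist":[0,0,0]}]'
python3 - <<'E'
from h import *
from plant import viewer
d([.561,.265,.106])
f=viewer.grab_frame("scene");np.savez("scene8.npz",**f); cv2.imwrite("pics/scene8.png",cv2.resize(f["pixels"][150:300,380:540],None,fx=4,fy=4))
E
```

```text
time: 10.48
tool_pos: [0.5608, 0.2655, 0.1059]
tool_rot: [0.579, 0.405, 0.579, -0.406]
contact_force: [-0.2, -0.2, -0.3]
gripper_width: 1.001
t 10.47 tcp [0.5608 0.2655 0.1059] w 1.001 F [-0.23 -0.24 -0.34] x axis [-2.e-04 -1.e-04 -1.e+00] jaw [ 0.342 -0.94   0.   ] j [ 0.32  0.15  1.73 -0.    1.27  1.54]
world err cm [ 0.02 -0.05  0.01] tool delta cm [-0.01 -0.    0.06] level twist deg [0.   0.   0.01]
```

View pics/scene8.png

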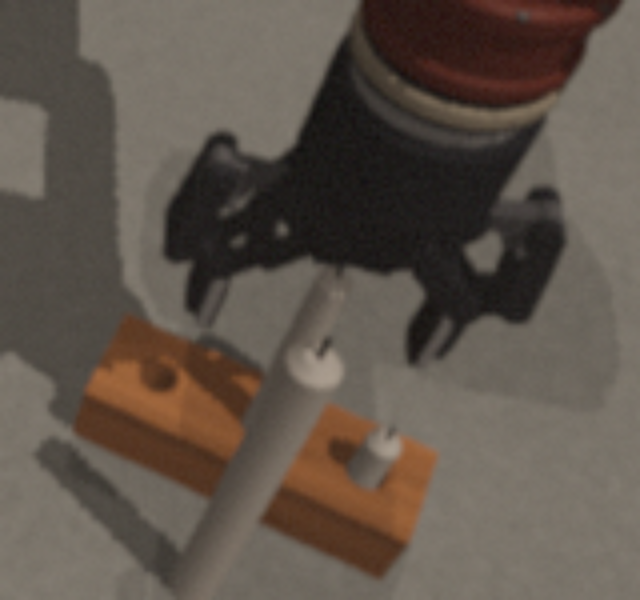

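The target candle stands midway between the open pads (its top is at (335,275) in the crop), and the big candle is clear in front. I'll close the gripper.

```bash
python3 -m inch '[{"fingers":-1,"delta_pos":[0,0,0],"twist":[0,0,0]},{"fingers":-1,"delta_pos":[0,0,0],"twist":[0,0,0]},{"fingers":-1,"delta_pos":[0,0,0],"twist":[0,0,0]},{"fingers":-1,"delta_pos":[0,0,0],"twist":[0,0,0]},{"fingers":-1,"delta_pos":[0,0,0],"twist":[0,0,0]}]'
python3 -m inch '[{"fingers":-1,"delta_pos":[0,0,0],"twist":[0,0,0]},{"fingers":-1,"delta_pos":[-1,0,0],"twist":[0,0,0]},{"fingers":-1,"delta_pos":[-2,0,0],"twist":[0,0,0]},{"fingers":-1,"delta_pos":[-2,0,0],"twist":[0,0,0]},{"fingers":-1,"delta_pos":[-3,0,0],"twist":[0,0,0]}]'
python3 -c "
from h import *
d([.561,.265,.106])"
```

```text
time: 11.15
tool_pos: [0.5609, 0.2659, 0.1062]
tool_rot: [0.58, 0.406, 0.579, -0.405]
contact_force: [-0.0, -0.4, 1.5]
gripper_width: 0.168
time: 11.78
tool_pos: [0.5604, 0.2657, 0.1873]
tool_rot: [0.579, 0.405, 0.579, -0.405]
contact_force: [0.4, 0.2, -0.7]
gripper_width: 0.17
t 11.78 tcp [0.5604 0.2657 0.1873] w 0.17 F [ 0.43  0.15 -0.73] x axis [-3.e-04 -2.e-04 -1.e+00] jaw [ 0.343 -0.939  0.   ] j [ 0.32  0.07  1.67 -0.    1.4   1.54]
world err cm [ 0.06 -0.07 -8.13] tool delta cm [8.13 0.03 0.08] level twist deg [-0.    0.    0.02]
```

```bash
python3 -m inch '[{"fingers":-1,"delta_pos":[-4,0,0],"twist":[0,0,0]},{"fingers":-1,"delta_pos":[-4,0,0],"twist":[0,0,0]},{"fingers":-1,"delta_pos":[-4,0,0],"twist":[0,0,0]},{"fingers":-1,"delta_pos":[-1,0,0],"twist":[0,0,0]},{"fingers":-1,"delta_pos":[0,0,0],"twist":[0,0,0]}]'
python3 - <<'E'
from h import *
from plant import viewer
d([.5646,-.2885,.31])
f=viewer.grab_frame("scene");np.savez("scene9.npz",**f); cv2.imwrite("pics/scene9.png",cv2.resize(f["pixels"][60:300,360:560],None,fx=2.5,fy=2.5))
E
```

```text
time: 12.4
tool_pos: [0.5608, 0.2659, 0.3165]
tool_rot: [0.58, 0.406, 0.579, -0.405]
contact_force: [1.0, -0.3, -1.1]
gripper_width: 0.172
t 12.4 tcp [0.5608 0.2659 0.3165] w 0.172 F [ 1.05 -0.29 -1.08] x axis [ 1.3e-03  4.0e-04 -1.0e+00] jaw [ 0.343 -0.939  0.   ] j [ 0.32  0.01  1.52 -0.    1.61  1.54]
world err cm [  0.38 -55.44  -0.65] tool delta cm [  0.63 -18.64  52.21] level twist deg [-0.    0.   -0.08]
```

View pics/scene9.png

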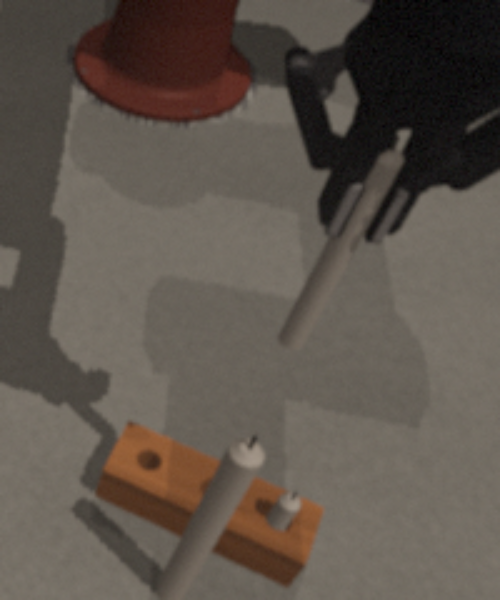

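The candle came out with the grip at its upper part, and block, stub and big candle are undisturbed. I'll carry it across with the foot at about 0.22 m, above everything.

```bash
python3 -m inch '[{"fingers":-1,"delta_pos":[0,-1,3],"twist":[0,0,0]},{"fingers":-1,"delta_pos":[0,-1.7,4.8],"twist":[0,0,0]},{"fingers":-1,"delta_pos":[0,-1.7,4.8],"twist":[0,0,0]},{"fingers":-1,"delta_pos":[0,-1.7,4.8],"twist":[0,0,0]},{"fingers":-1,"delta_pos":[0,-1.7,4.8],"twist":[0,0,0]}]'
python3 -m inch '[{"fingers":-1,"delta_pos":[0,-1.7,4.8],"twist":[0,0,0]},{"fingers":-1,"delta_pos":[0,-1.7,4.8],"twist":[0,0,0]},{"fingers":-1,"delta_pos":[0,-1.7,4.8],"twist":[0,0,0]},{"fingers":-1,"delta_pos":[0,-1.7,4.8],"twist":[0,0,0]},{"fingers":-1,"delta_pos":[0,-1.7,4.8],"twist":[0,0,0]}]'
python3 -m inch '[{"fingers":-1,"delta_pos":[0,-1.5,3.5],"twist":[0,0,0]},{"fingers":-1,"delta_pos":[0,-0.8,2.5],"twist":[0,0,0]},{"fingers":-1,"delta_pos":[0,0,0],"twist":[0,0,0]},{"fingers":-1,"delta_pos":[0,0,0],"twist":[0,0,0]}]'
python3 -c "
from h import *
d([.5646,-.2885,.31])"
```

```text
time: 13.08
tool_pos: [0.5623, 0.029, 0.3127]
tool_rot: [0.578, 0.405, 0.581, -0.406]
contact_force: [0.8, -0.2, -0.7]
gripper_width: 0.169
time: 13.7
tool_pos: [0.5648, -0.2252, 0.3126]
tool_rot: [0.578, 0.405, 0.581, -0.406]
contact_force: [0.4, 0.9, 0.3]
gripper_width: 0.172
time: 14.2
tool_pos: [0.5649, -0.2874, 0.315]
tool_rot: [0.579, 0.405, 0.58, -0.405]
contact_force: [-0.1, 0.9, -0.0]
gripper_width: 0.17
t 14.2 tcp [ 0.5649 -0.2874  0.315 ] w 0.17 F [-0.12  0.94 -0.02] x axis [-0.001   0.0013 -1.    ] jaw [ 0.343 -0.939 -0.002] j [-0.59  0.04  1.49  0.    1.61  0.63]
world err cm [-0.03 -0.11 -0.5 ] tool delta cm [ 0.5  -0.07  0.1 ] level twist deg [ 0.   -0.09  0.03]
```

```bash
python3 -m inch '[{"fingers":-1,"delta_pos":[2,0,0],"twist":[0,0,0]},{"fingers":-1,"delta_pos":[3,0,0],"twist":[0,0,0]},{"fingers":-1,"delta_pos":[2,0,0],"twist":[0,0,0]},{"fingers":-1,"delta_pos":[1,0,0],"twist":[0,0,0]},{"fingers":-1,"delta_pos":[0,0,0],"twist":[0,0,0]}]'
python3 -m inch '[{"fingers":-1,"delta_pos":[0,0,0],"twist":[0,0,0]},{"fingers":-1,"delta_pos":[0,0,0],"twist":[0,0,0]},{"fingers":-1,"delta_pos":[0,0,0],"twist":[0,0,0]},{"fingers":-1,"delta_pos":[0,0,0],"twist":[0,0,0]}]'
cat >> h.py <<'E'
def candle(f,c,z0,z1,foot=True):
    """cylinder r=8mm fit to depth points, axis x=a+b z"""
    C=cloud(f); r=np.hypot(C[...,0]-c[0],C[...,1]-c[1]); hs=cv2.cvtColor(f["pixels"],cv2.COLOR_BGR2HSV)[...,2]
    m=(r<.02)&(C[...,2]>z0)&(C[...,2]<z1)&(hs>60); P=C[m]
    zm=P[:,2].mean()
    def e(p):
        ax=np.array([p[2],p[3],1]);ax/=np.linalg.norm(ax); v=P-[p[0],p[1],zm]; return np.linalg.norm(v-np.outer(v@ax,ax),axis=1)-.008
    s=least_squares(e,[c[0],c[1],0,0],loss="soft_l1",f_scale=.001)
    p=s.x; a=lambda z:(p[:2]+p[2:]*(z-zm)).round(4)
    print("n",len(P),"tilt",p[2:].round(4),"rms",np.sqrt(np.mean(s.fun**2)).round(4),"zmin",P[:,2].min().round(4))
    return a
E
python3 - <<'E'
from h import *
from plant import viewer
d([.5646,-.2885,.155])
for n in("scene","top"):
    f=viewer.grab_frame(n);np.savez(n+"10.npz",**f)
    x=f["pixels"][60:180,150:300] if n=="scene" else f["pixels"][150:280,400:560]
    cv2.imwrite(f"pics/{n}10.png",cv2.resize(x,None,fx=4,fy=4))
f=load("scene10"); a=candle(f,(.565,-.288),.13,.225); print("axis at .14",a(.14),".2",a(.2)); 
pan(f,(.5646,-.2885),.107)
E
```

```text
time: 14.82
tool_pos: [0.5646, -0.2879, 0.2349]
tool_rot: [0.579, 0.405, 0.58, -0.405]
contact_force: [-0.0, 0.2, 0.4]
gripper_width: 0.17
time: 15.32
tool_pos: [0.5649, -0.2884, 0.2361]
tool_rot: [0.58, 0.405, 0.579, -0.405]
contact_force: [1.5, 0.1, -0.8]
gripper_width: 0.17
t 15.32 tcp [ 0.5649 -0.2884  0.2361] w 0.17 F [ 1.5   0.06 -0.83] x axis [ 5.e-04 -3.e-04 -1.e+00] jaw [ 0.343 -0.939  0.   ] j [-0.59  0.07  1.59  0.    1.48  0.63]
world err cm [-0.03 -0.01 -8.11] tool delta cm [ 8.11 -0.04 -0.01] level twist deg [ 0.    0.02 -0.02]
n 258 tilt [0.0018 0.007 ] rms 0.0009 zmin 0.1392
axis at .14 [ 0.564  -0.2895] .2 [ 0.5642 -0.289 ]
rim [ 0.5651 -0.2881  0.0293] top z [0.1066 0.1084] 152 floor tilt/z [0.0256 0.0074 0.1002] 95
```

View pics/scene10.png

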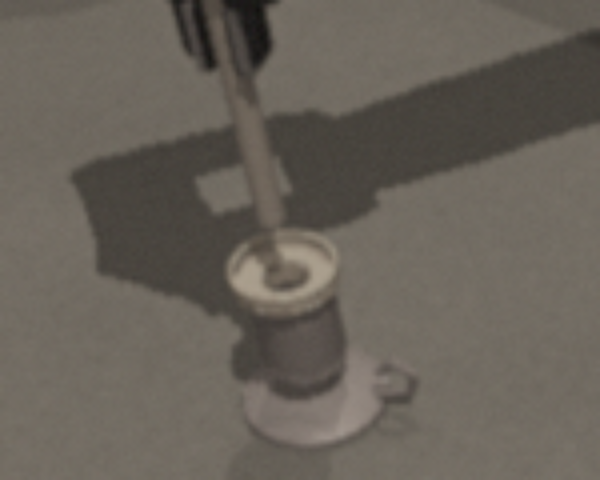

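View pics/top10.png

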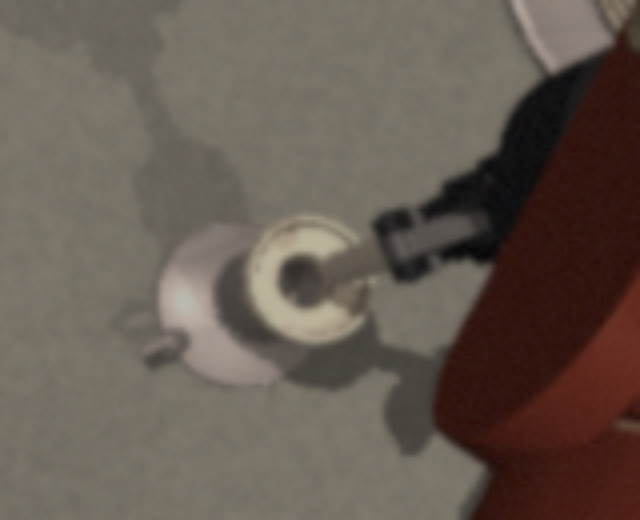

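```bash
python3 - <<'E'
from h import *
f=load("top10"); a=candle(f,(.564,-.2885),.142,.215); print(a(.14),a(.2)); pan(f,(.5646,-.2885),.107)
f=load("scene10")
for zr in((.14,.2),(.14,.21)):
  a=candle(f,(.564,-.2885),*zr); print(a(.14),a(.2))
# hole edge: floor-level dark region in value, both views
for n in("scene10","top10","top7","scene7"):
    f=load(n);C=cloud(f);r=np.hypot(C[...,0]-.5646,C[...,1]+.2885)
    m=((r<.03)&(C[...,2]>.0945)&(C[...,2]<.112)).astype(np.uint8)
    inv=((m==0)&(r<.05)).astype(np.uint8)
    nl,lab,st,ce=cv2.connectedComponentsWithStats(inv)
    for i in range(1,nl):
        if 15<st[i,4]<500 : 
            w=ray(f,*ce[i],.099); print(n,ce[i].round(1),st[i,4],w.round(4))
E
```

```text
n 126 tilt [-0.0019 -0.0015] rms 0.0005 zmin 0.1422
[ 0.5648 -0.2894] [ 0.5647 -0.2895]
rim [ 0.5643 -0.289   0.0292] top z [0.1056 0.1077] 153 floor tilt/z [-0.0107 -0.0006  0.0983] 215
n 175 tilt [-0.0047  0.0003] rms 0.0009 zmin 0.1404
[ 0.5642 -0.2893] [ 0.5639 -0.2893]
n 208 tilt [-0.0024  0.0038] rms 0.0009 zmin 0.1404
[ 0.5642 -0.2894] [ 0.564  -0.2891]
scene10 [221.3 129.1] 62 [ 0.5654 -0.2872  0.099 ]
top10 [482.1 217.6] 284 [ 0.5685 -0.3011  0.099 ]
top7 [475.7 219.8] 149 [ 0.5641 -0.2883  0.099 ]
scene7 [221.2 129.3] 58 [ 0.566 -0.287  0.099]
scene7 [210.6 134. ] 17 [ 0.5913 -0.296   0.099 ]
```

```bash
python3 -m inch '[{"fingers":-1,"delta_pos":[0,0.07,-0.07],"twist":[0,0,0]},{"fingers":-1,"delta_pos":[1.0,0,0],"twist":[0,0,0]},{"fingers":-1,"delta_pos":[1.0,0,0],"twist":[0,0,0]},{"fingers":-1,"delta_pos":[0,0,0],"twist":[0,0,0]},{"fingers":-1,"delta_pos":[0,0,0],"twist":[0,0,0]}]'
python3 - <<'E'
from h import *
from plant import viewer
d([.5646,-.2885,.155])
for n in("scene","top"):
    f=viewer.grab_frame(n);np.savez(n+"11.npz",**f)
    x=f["pixels"][90:170,170:270] if n=="scene" else f["pixels"][170:260,430:530]
    cv2.imwrite(f"pics/{n}11.png",cv2.resize(x,None,fx=6,fy=6,interpolation=cv2.INTER_CUBIC))
    a=candle(f,(.5645,-.2885),.122,.195); print("axis",a(.12),a(.19)); pan(f,(.5646,-.2885),.107)
d([.5646,-.2885,.155])
E
```

```text
time: 16.05
tool_pos: [0.5652, -0.2874, 0.2156]
tool_rot: [0.579, 0.405, 0.579, -0.405]
contact_force: [-0.1, 0.4, 0.6]
gripper_width: 0.169
t 16.05 tcp [ 0.5652 -0.2874  0.2156] w 0.169 F [-0.15  0.38  0.6 ] x axis [-3.e-04  2.e-04 -1.e+00] jaw [ 0.343 -0.939 -0.   ] j [-0.59  0.08  1.61 -0.    1.45  0.63]
world err cm [-0.06 -0.11 -6.06] tool delta cm [ 6.06 -0.09  0.08] level twist deg [-0.   -0.01  0.01]
n 206 tilt [0.0065 0.0132] rms 0.001 zmin 0.1221
axis [ 0.5641 -0.2886] [ 0.5646 -0.2877]
rim [ 0.5649 -0.2881  0.0294] top z [0.1069 0.1085] 136 floor tilt/z [-0.0002  0.0143  0.0999] 95
n 105 tilt [-0.0042 -0.0008] rms 0.0005 zmin 0.1225
axis [ 0.5654 -0.2887] [ 0.5651 -0.2887]
rim [ 0.5643 -0.2889  0.0291] top z [0.1056 0.1074] 141 floor tilt/z [0.0089 0.0058 0.0983] 189
t 16.15 tcp [ 0.5655 -0.2875  0.2162] w 0.172 F [ 1.11  0.38 -0.04] x axis [ 6.e-04 -4.e-04 -1.e+00] jaw [ 0.343 -0.939  0.001] j [-0.59  0.08  1.61  0.    1.45  0.63]
world err cm [-0.09 -0.1  -6.12] tool delta cm [ 6.12 -0.12  0.06] level twist deg [ 0.    0.03 -0.02]
```

View pics/scene11.png

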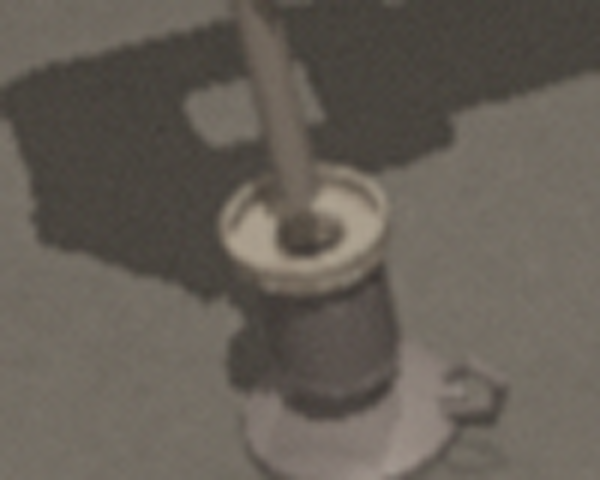

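View pics/top11.png

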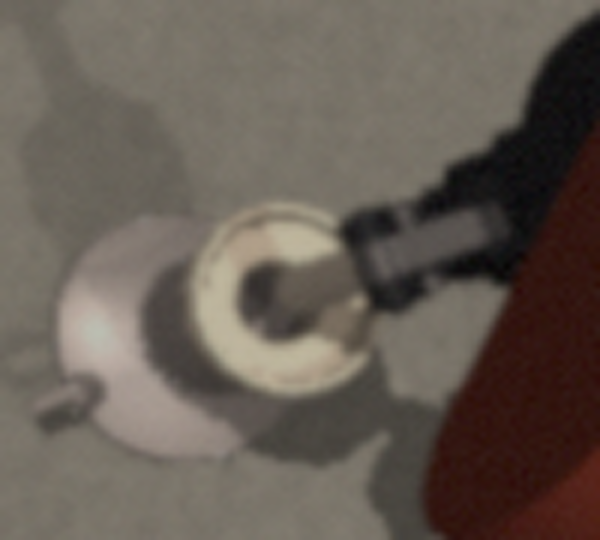

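Both cameras agree to within about 1 mm that the candle is centred (the mean offset is roughly 0) and upright. I'll lower it gently.

```bash
python3 -m inch '[{"fingers":-1,"delta_pos":[0.5,0,0],"twist":[0,0,0]},{"fingers":-1,"delta_pos":[0.6,0,0],"twist":[0,0,0]},{"fingers":-1,"delta_pos":[0.6,0,0],"twist":[0,0,0]},{"fingers":-1,"delta_pos":[0.6,0,0],"twist":[0,0,0]},{"fingers":-1,"delta_pos":[0.6,0,0],"twist":[0,0,0]}]'
python3 - <<'E'
from h import *
from plant import viewer
d([.5653,-.2876,.155])
for n in("scene","top"):
    f=viewer.grab_frame(n)
    a=candle(f,(.5645,-.2885),.115,.165); print("axis",a(.1),a(.16)); pan(f,(.5646,-.2885),.107)
E
```

```text
time: 16.77
tool_pos: [0.5652, -0.2874, 0.1861]
tool_rot: [0.579, 0.405, 0.579, -0.405]
contact_force: [-0.0, 0.2, -0.8]
gripper_width: 0.169
t 16.77 tcp [ 0.5652 -0.2874  0.1861] w 0.169 F [-0.04  0.24 -0.84] x axis [-3.e-04  2.e-04 -1.e+00] jaw [ 0.343 -0.939 -0.   ] j [-0.59  0.1   1.63  0.    1.4   0.63]
world err cm [ 0.01 -0.02 -3.11] tool delta cm [3.11 0.   0.03] level twist deg [-0.   -0.02  0.01]
n 136 tilt [-0.0021  0.0067] rms 0.0009 zmin 0.115
axis [ 0.5643 -0.2882] [ 0.5642 -0.2878]
rim [ 0.5651 -0.288   0.0293] top z [0.1072 0.1091] 131 floor tilt/z [0.0212 0.0237 0.0999] 77
n 45 tilt [-0.0033  0.0036] rms 0.0004 zmin 0.1152
axis [ 0.5646 -0.2883] [ 0.5644 -0.2881]
rim [ 0.5644 -0.289   0.0292] top z [0.1056 0.1077] 132 floor tilt/z [0.0088 0.0007 0.0981] 166
```

Still centred, so I'll go the remaining 31 mm.

```bash
python3 -m inch '[{"fingers":-1,"delta_pos":[0.6,0,0],"twist":[0,0,0]},{"fingers":-1,"delta_pos":[0.7,0,0],"twist":[0,0,0]},{"fingers":-1,"delta_pos":[0.7,0,0],"twist":[0,0,0]},{"fingers":-1,"delta_pos":[0.6,0,0],"twist":[0,0,0]},{"fingers":-1,"delta_pos":[0.4,0,0],"twist":[0,0,0]}]'
python3 -m inch '[{"fingers":-1,"delta_pos":[0,0,0],"twist":[0,0,0]},{"fingers":-1,"delta_pos":[0,0,0],"twist":[0,0,0]},{"fingers":-1,"delta_pos":[0,0,0],"twist":[0,0,0]},{"fingers":-1,"delta_pos":[0,0,0],"twist":[0,0,0]}]'
python3 - <<'E'
from h import *
from plant import viewer
d([.5653,-.2876,.155])
for n in("scene","top"):
    f=viewer.grab_frame(n);np.savez(n+"12.npz",**f)
    x=f["pixels"][50:170,150:300] if n=="scene" else f["pixels"][170:260,430:530]
    cv2.imwrite(f"pics/{n}12.png",cv2.resize(x,None,fx=5,fy=5,interpolation=cv2.INTER_CUBIC))
    a=candle(f,(.5645,-.2885),.111,.15); print("axis",a(.06),a(.1),a(.135)); pan(f,(.5646,-.2885),.107)
f=load("scene12");C=cloud(f);P=C[(np.hypot(C[...,0]-.5645,C[...,1]+.2885)<.012)];print("max z near axis",np.sort(P[:,2])[-8:].round(4))
d([.5653,-.2876,.155])
E
```

```text
time: 17.5
tool_pos: [0.5651, -0.2873, 0.1561]
tool_rot: [0.579, 0.405, 0.58, -0.405]
contact_force: [0.5, -0.3, 0.2]
gripper_width: 0.17
time: 18.0
tool_pos: [0.5654, -0.2875, 0.157]
tool_rot: [0.58, 0.405, 0.579, -0.405]
contact_force: [0.4, -0.2, -0.9]
gripper_width: 0.172
t 18.0 tcp [ 0.5654 -0.2875  0.157 ] w 0.172 F [ 0.43 -0.15 -0.88] x axis [ 4.e-04 -3.e-04 -1.e+00] jaw [ 0.343 -0.939  0.   ] j [-0.59  0.13  1.66  0.    1.35  0.63]
world err cm [-0.01 -0.01 -0.2 ] tool delta cm [ 0.2  -0.01  0.01] level twist deg [ 0.    0.02 -0.02]
n 101 tilt [ 0.0097 -0.0144] rms 0.0009 zmin 0.1116
axis [ 0.5638 -0.2872] [ 0.5642 -0.2878] [ 0.5646 -0.2883]
rim [ 0.5649 -0.2881  0.0291] top z [0.1068 0.1087] 134 floor tilt/z [0.0128 0.02   0.1   ] 82h.py:38: RuntimeWarning: Mean of empty slice.
  zm=P[:,2].mean()
  ret = ret.dtype.type(ret / rcount)
  return _methods._mean(a, axis=axis, dtype=dtype,
Traceback (most recent call last):
  File "h.py", line 43, in candle
    print("n",len(P),"tilt",p[2:].round(4),"rms",np.sqrt(np.mean(s.fun**2)).round(4),"zmin",P[:,2].min().round(4))
                                                                                            ~~~~~~~~~~^^
ValueError: zero-size array to reduction operation minimum which has no identity
```

View pics/scene12.png

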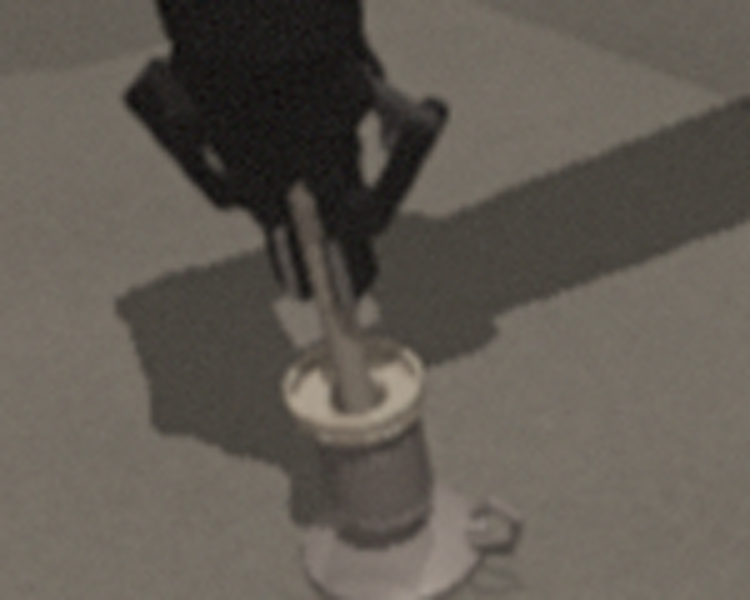

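View pics/top12.png

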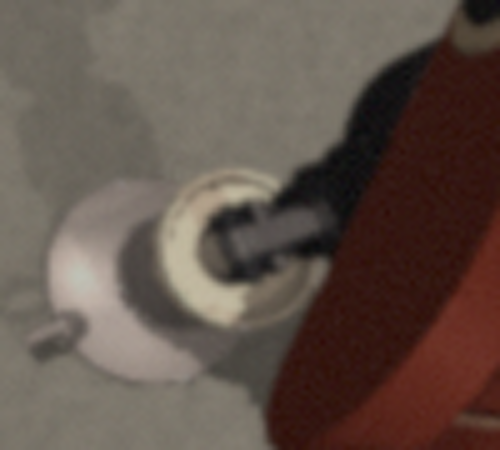

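The candle hangs centred in the hole with the foot about 38 mm below it (TCP 0.157, and the foot is 0.096 m below the TCP). There is no contact force beyond noise, so I'll hand in.

```bash
python3 - <<'E'
from plant import manip
s=manip.state(); print(s["time"],abs(s["joint_vel"]).max(),s["tool_pos"],s["contact_force"])
print(manip.job_done())
E
```

```text
18.1 0.0011587832515851488 [ 0.5653091  -0.28745627  0.15691517] [ 1.44232646 -0.18762938 -0.42386959]
the job is handed in; nothing more can be done
None
```

I seated the pan on the empty candlestick and let go. I then lifted the slim candle out of the block and lowered it through the pan's hole, and handed the job in at 18.1 s, still gripping the candle.

**Last checks**
- **Pan:** the dish floor measured 0.100 m in the scene camera and 0.098 m in the top camera, against 0.099 m expected. Tilt came out at 0.025 rad or less, and it sits about 1 mm off the candlestick's axis.
- **Candle:** in the last scene fit the axis is within about 1 mm of the hole centre where it passes through. Extrapolated down to the foot it is about 1.5 mm off. It is upright to about 0.02 rad.
- **Foot depth:** the foot is about 38 mm below the hole. This is worked out from the tool position at the grip, and agreed with the foot height seen in the scene camera just before it went in.
- **Forces and motion:** the arm was still, and force readings stayed at noise level while the candle went in. I saw no contact with the pan or candlestick.
- **Bystanders:** the cup, salt cellar, stub and finished candlestick looked untouched in the full views, the last of which I took before gripping the candle. I did not re-measure their positions at the end.

**Disagreements:** the two cameras differ by 1 to 1.5 mm, which is within the calibration. The final top-camera candle fit failed because the gripper hid the candle, so the last centring check rests on the scene camera alone. The previous check, 30 mm higher, used both cameras and they agreed to about 1.5 mm.

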